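# Seat the shelf-stop bracket on its pin

## Task

Two aluminium angle brackets sit on the raised oak step in the hallway closet. Take the one with the big round hole in its foot, slide it off the step, keeping it low all the way, until the hole is over the short steel pin standing in the shelf, and let it drop so that its foot lies flat on the shelf around the pin. Leave the other bracket, the one with the solid foot, where it is, and let go at the end.

Things in the scene. Friction and masses are not known exactly. Their poses are not given: they have to be found in the camera images.
- holed_bracket: Loose aluminium L-bracket, 0.11-0.22 kg, 38 mm round hole in its foot; starts flat on the step. Origin: hole axis, underside of foot. +x from flange to front edge (away from robot), z up. Foot 4 mm thick, x -55 to +45, y -42 to +42 mm. Upright flange at the robot's end: 8 mm thick, centred at x -51, 60 mm wide (y), top 65 mm above underside; pinch across its thickness from above.
- solid_bracket: The other loose bracket on the step, left or right of the holed one: same material, size and axes, but its foot is solid, with no hole. Origin: underside of the foot, where the hole would be. Not to be moved.
- pin: Fixed upright steel pin, 14 mm in diameter, 20 mm high, chamfered tip level with the step's top. Stands in the shelf (z = 0) beyond the step as seen from the robot, its axis 74 to 84 mm from the step's far edge. Origin: centre of its foot, on the shelf.
- step: Fixed raised oak board on the shelf, 130 mm (its x, away from robot) by 300 mm (its y) by 20 mm high. Origin: centre of its underside. With the bracket's axes in line with the step's and the hole centred on the pin, the foot clears the step by 19 to 29 mm. Clear shelf around step and pin; a white turntable with small gear, 260 mm across, stands 25 mm or more to the left.
Not all that is in view belongs to the job. What is shaped like the holed_bracket but brown is not meant.

How it is judged (in metres and radians):
At the end, for the whole second after the job is handed in: The holed bracket is at rest with the pin inside its hole (hole axis within 14 mm of the pin's axis), its foot flat on the shelf (underside within 5 mm of the shelf, tilt under 0.06 rad); the solid-footed bracket is within 20 mm of where it started (horizontal distance between holed_bracket and pin below 0.014 m and height (world z) of holed_bracket below 0.005 m and angle between holed_bracket's own z axis and vertical below 0.06 rad and linear speed of holed_bracket below 0.02 m/s and distance of solid_bracket from where it was at the start of the episode below 0.02 m); the robot touches nothing.
It fails at once if The holed bracket is lifted high: its underside more than 60 mm above the shelf (40 mm above the step) instead of being slid across low (height (world z) of holed_bracket above 0.06 m).
It fails at once if The solid-footed bracket is moved by more than 20 mm (distance of solid_bracket from where it was at the start of the episode above 0.02 m).
It also fails if it takes over 32 s, if anything falls off the work surface, if the arm or the gripper's body presses on something with over 40 N, if the wrist force passes 120 N, or if a joint passes its speed limit or range.

## Robot

A 6-joint arm with a two-finger parallel gripper is mounted at the origin on the work surface. World frame = base frame: x ahead of the robot, y to its left, z up, the work surface at z = 0. Lengths are in m, angles in degrees, forces in N, time in s.
With the tool pointing down it reaches from about 0.375 to 0.9 m from the base axis. Payload 3.1 kg.
Tool frame: the origin (TCP) lies midway between the tips of the shut fingers; the grasp point (between the pads) lies 19 mm behind it; x points along the fingers, z is the direction in which the jaws open and shut, and the axes are right-handed (so a half turn about x gives the same grasp; the last joint's range is limited). The gripper opens to 87 mm and grips with 3 to 60 N. Pads are 19 mm wide; open, the fingers measure 117 mm over their backs; the gripper's body (75 mm by 190 mm) begins 51 mm behind the grasp point.
Start: joints at [66.32, 30.224, 82.088, -0, 67.689, -10.227], TCP at [0.145, 0.608, 0.223] pointing down, gripper open.
Joint ranges: [-176.69, 176.69], [-43.24, 126.21], [12.49, 139.97], [-82, 262], [0, 151.66], [-163.58, 163.58]. Speed limits (degrees/s): [159.86, 159.86, 180, 180, 180, 180].

## Interface

Orientations are given as a 3x3 rotation matrix whose columns are the frame's x, y, z axes.
In Python, from rig import * gives the robot as it stands.
- The arm moves only by the tool play_rows, never from a script. Its argument "rows" is a list that holds one entry, the list of rows, each a list of 7 numbers: the shift along the tool's x, y, z in m, then the turn, a rotation vector about the tool's x, y, z in degrees, then the finger opening in m, from 0 to 0.087. A call has 1 to 12 rows; each row is the pose to reach, as a shift and turn from the pose commanded when the call began, along the tool's axes at that moment; what a row does not reach only later rows make up. A row lasts 1/10 s, in which the tool goes at most 50 mm and 8.59 degrees, less where a joint would pass 70% of its speed; a pose out of reach is approached as far as the arm can. A call with a gripper value outside its range is refused whole. The fingers move at their own pace and stop on an object; the grip force is fixed at half the most. Time passes only in rows, so rows that repeat a pose let the fingers close. It gives the time, the measured TCP pose, the force and the opening at its end, in the units of the state.
- read_state(): the state, without advancing time (a new reading comes with each control period).
- capture(name): name is "scene" or "top" or "wrist"; returns a dict with "pixels" (480x640x3 uint8, red, green, blue), "intrinsics" (3x3 intrinsics, pixels), "rvec" (rotation vector, rad) and "tvec" (3), from world to camera coordinates, as OpenCV has them. Camera axes: x right, y down, z forward; pixel columns grow to the right and rows downward; lengths in m; the calibration is good to about 2 mm. A picture is of the moment at which its call begins. There is no depth.
- hand_in(): hands the job in, once; it reports no verdict.
Trained networks look in the newest picture that a camera, given by its name, has taken for a name from the list of things; names that differ only in an ending like _2 or _b are one class to them, and where a whole thing is asked for, a point or a joint stands for the part that bears it (a point fixed in the world has none). Each returns a list of dicts, best first, with "p" (0 to 1); they miss things now and then, are a little off and sometimes report something else, mostly with a low value. They report only what shows in the picture. A call takes as long as a camera call. They do not tell look-alikes from the thing itself.
- trace(camera, target): "mask" (480x640 bool, what is visible of it) and "at" ([column, row] in pixels, amid what is visible of it).
The state is a dict: "time_s": time; "joint_positions": joint angles; "qvel": joint speeds; "tau": joint torques, N m; "position": TCP position; "tcp_rot": TCP orientation; "force": force on the tool from outside, world axes, zero at the start; "moment": the same for the moment, N m; "opening": opening from 0.0 (shut) to 1.0 (fully open).
Only numpy, scipy, OpenCV 4.12 (cv2) and the standard library are available. Lean on these libraries where they do the work, as an engineer would, in place of code of your own. Each camera call takes 0.05 s, during which the arm holds its last target.

## Working session

There is one attempt and no reset: what is moved stays moved. The work goes in short steps, Python scripts to look and compute and a tool call to move; the robot and the scene stay as the last step left them, time stands still between calls to the robot, and variables do not carry over. Pictures are saved under pics/ and viewed, and the job is handed in when it is done.

Besides the shell and the picture viewer there is one more tool, called after "Call:" by a JSON object that holds its "op" and its "data", one argument or row to a line. play_rows: Moves the arm, as the interface text tells. Its arguments: {"type":"object","properties":{"rows":{"type":"array"}},"required":["rows"]}

```bash
ls; mkdir -p pics; cat > h.py <<'E'
from rig import *
import numpy as np, cv2, pickle
def cap(n,f):
    c=capture(n); cv2.imwrite('pics/'+f+'.png',c['pixels'][:,:,::-1]); pickle.dump(c,open('pics/'+f+'.pkl','wb')); return c
def load(f): return pickle.load(open('pics/'+f+'.pkl','rb'))
def ray(c,u,v,z):
    K=np.array(c['intrinsics']);R,_=cv2.Rodrigues(np.array(c['rvec'],float));t=np.array(c['tvec'],float).ravel()
    d=R.T@np.linalg.inv(K)@np.array([u,v,1.]);o=-R.T@t
    return o+d*(z-o[2])/d[2]
def proj(c,P):
    p,_=cv2.projectPoints(np.array(P,float).reshape(-1,3),np.array(c['rvec'],float),np.array(c['tvec'],float),np.array(c['intrinsics'],float),None)
    return p.reshape(-1,2)
E
python3 - <<'E'
from h import *
for n in ['scene','top','wrist']: cap(n,n+'0')
s=read_state();print(s['time_s'],s['position'],np.round(s['tcp_rot'],3),s['opening'],s['force'])
E
```

```text
pics
0.15 [0.14513868 0.60734578 0.22180219] [[-0.001 -0.973  0.233]
 [-0.002  0.233  0.973]
 [-1.     0.    -0.002]] 1.000103623356942 [ 0.16917974 -0.2587854   0.07954888]
```

View pics/scene0.png

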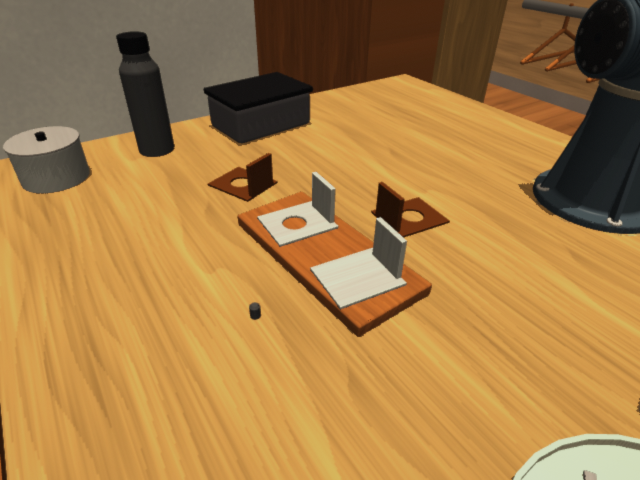

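View pics/top0.png

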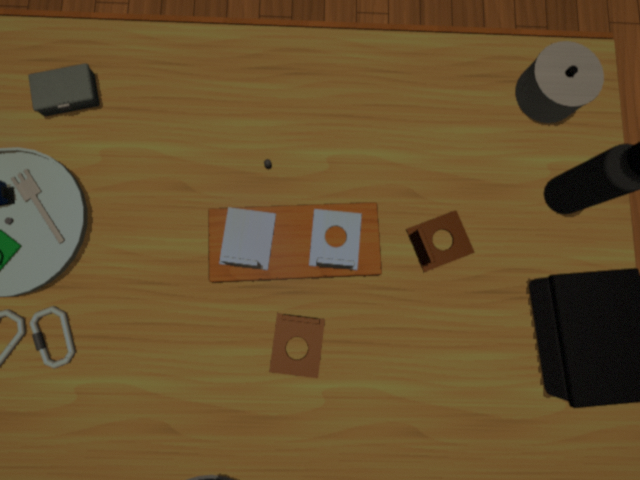

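View pics/wrist0.png

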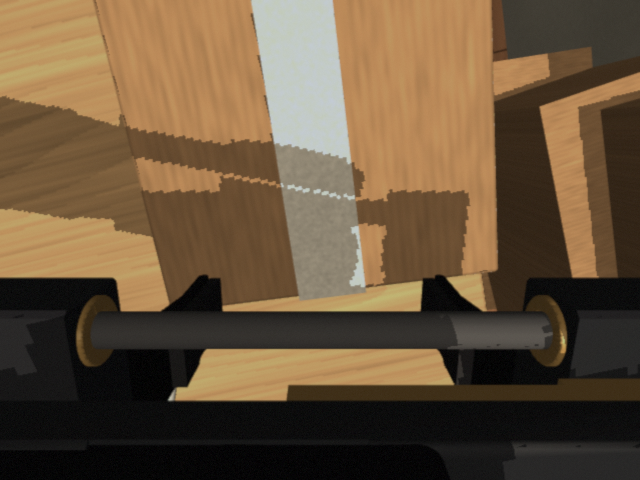

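Candidates (top view): the grey holed bracket at (336,236), chosen; the grey solid one at (248,238); brown look-alikes at (443,240) and (297,348), not meant. The pin is at (268,164), or (255,311) in the scene view. The dark lid knob at (571,71) is not the pin.

```bash
python3 - <<'E'
from h import *
out={}
for n in ['top','scene']:
    cap(n,n+'1')
    c=load(n+'1')
    for t in ['holed_bracket','solid_bracket','pin','step']:
        r=trace(n,t)
        out[n,t]=[(x['p'],x['at'],x['mask']) for x in r]
        print(n,t,[(round(x['p'],2),np.round(x['at']),int(x['mask'].sum()), np.round(ray(c,*x['at'],0.02),3)) for x in r][:5])
pickle.dump(out,open('masks.pkl','wb'))
a=load('top1')['pixels'][140:300,190:400,::-1]; b=load('scene1')['pixels'][150:340,190:450,::-1]
cv2.imwrite('pics/ct.png',cv2.resize(a,None,fx=3.8,fy=3.8,interpolation=cv2.INTER_CUBIC))
cv2.imwrite('pics/cs.png',cv2.resize(b,None,fx=3,fy=3,interpolation=cv2.INTER_CUBIC))
E
```

```text
top holed_bracket [(0.97, array([432., 241.]), 2235, array([ 0.504, -0.369,  0.02 ])), (0.66, array([297., 335.]), 2633, array([ 0.337, -0.134,  0.02 ]))]
top solid_bracket [(0.7, array([246., 238.]), 2865, array([ 0.502, -0.041,  0.02 ]))]
top pin [(0.56, array([263., 163.]), 68, array([ 0.639, -0.065,  0.02 ]))]
top step [(0.95, array([294., 245.]), 7400, array([ 0.492, -0.125,  0.02 ]))]
scene holed_bracket [(0.96, array([309., 216.]), 2720, array([ 0.477, -0.205,  0.02 ])), (0.81, array([405., 209.]), 1963, array([ 0.333, -0.136,  0.02 ])), (0.69, array([249., 180.]), 1605, array([ 0.507, -0.36 ,  0.02 ]))]
scene solid_bracket [(0.9, array([366., 273.]), 4509, array([ 0.486, -0.044,  0.02 ]))]
scene pin [(0.6, array([255., 310.]), 178, array([ 0.645, -0.062,  0.02 ]))]
scene step [(0.9, array([329., 259.]), 7425, array([ 0.512, -0.096,  0.02 ]))]
```

View pics/ct.png

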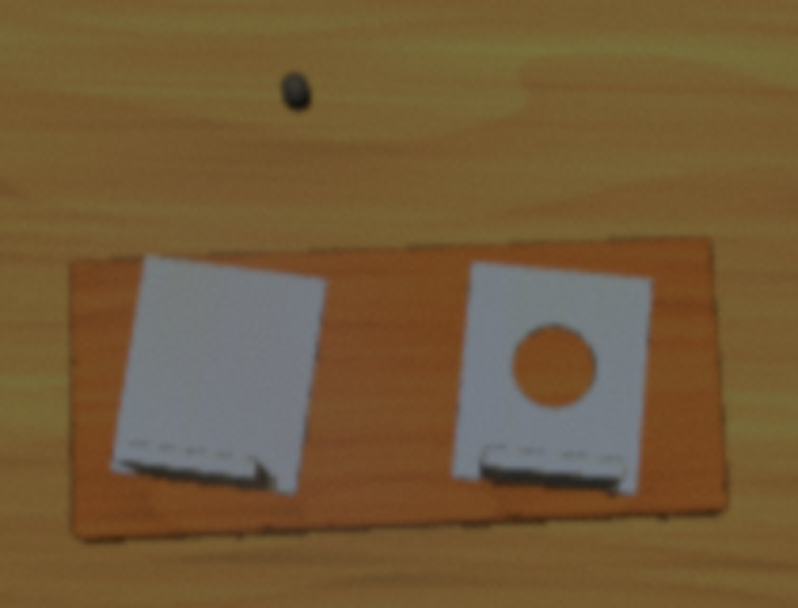

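View pics/cs.png

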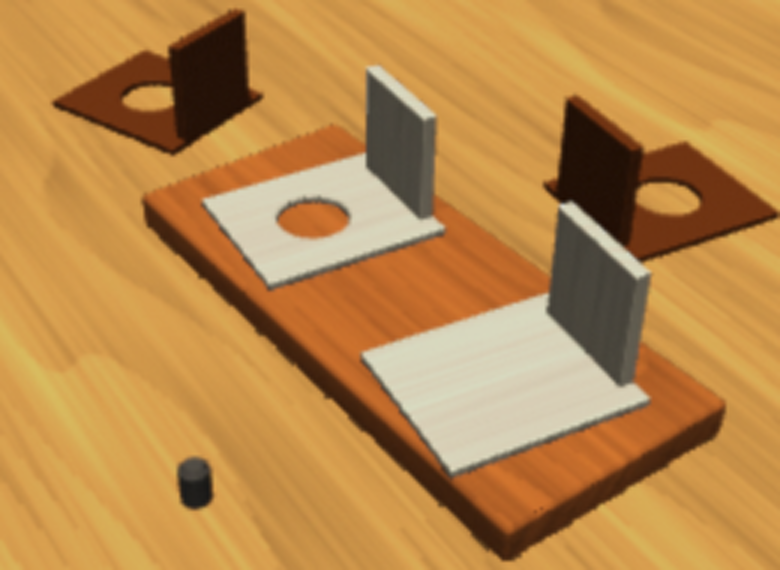

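The crop confirms the choice: grey foot with the round hole at crop (554,366). Next I fit poses from the corner points in both views.

```bash
cat > fit.py <<'E'
from h import *
from scipy.optimize import least_squares
T=lambda p:((p[0]+.5)/3.8-.5+190,(p[1]+.5)/3.8-.5+140)
S=lambda p:((p[0]+.5)/3-.5+190,(p[1]+.5)/3-.5+150)
ct,cs=load('top1'),load('scene1')
def fit(obs,g):
    def f(x,full=False):
        c,s=np.cos(x[2]),np.sin(x[2]);R=np.array([[c,-s,0],[s,c,0],[0,0,1]]);r=[]
        for cam,p,P in obs: r.append(proj(cam,R@np.array(P)/1000+[x[0],x[1],0])[0]-p)
        return np.array(r).ravel()
    s=least_squares(f,g,loss='soft_l1');return s.x,np.round(f(s.x).reshape(-1,2),1)
z=24
FL,FR,RR,RL=[45,42,z],[45,-42,z],[-55,-42,z],[-55,42,z]
t=lambda p,P:(ct,T(p),P)
s=lambda p,P:(cs,S(p),P)
ho_t=[t((472,262),FL),t((653,278),FR),t((637,493),RR),t((452,478),RL),t((554,366),[0,0,z-1])]
ho_s=[s((203,203),FR),s((270,287),FL),s((445,231),RL),s((313,218),[0,0,z-1])]
so_t=[t((145,256),FL),t((327,281),FR),t((295,494),RR),t((112,470),RL)]
so_s=[s((363,356),FR),s((452,472),FL),s((650,402),RL)]
for nm,L in dict(ho_t=ho_t,ho_s=ho_s,ho=ho_t+ho_s,so_t=so_t,so_s=so_s,so=so_t+so_s).items():
    x,r=fit(L,[.5,-.1,0]);print(nm,np.round(x[:2],4),round(np.degrees(x[2]),2),r.tolist())
SF=[[65,150,20],[65,-150,20],[-65,-150,20],[-65,150,20]]
st_t=[t((70,262),SF[0]),t((711,239),SF[1]),t((727,512),SF[2]),t((75,540),SF[3])]
st_s=[s((510,548),SF[0]),s((146,200),SF[1]),s((723,407),SF[3])]
for nm,L in dict(st_t=st_t,st_s=st_s,st=st_t+st_s).items():
    x,r=fit(L,[.5,-.1,0]);print(nm,np.round(x[:2],4),round(np.degrees(x[2]),2),r.tolist())
# pin: tip and foot
print('pin scene tip',ray(cs,*S((195,466)),.02),'foot',ray(cs,*S((196,500)),.0))
for k,c in(('top',ct),('scene',cs)):
    ms=pickle.load(open('masks.pkl','rb'))[k,'pin'][0][2]
    q=np.array(np.where(ms)).mean(1); print(k,'pin mask centroid',q[::-1],ray(c,q[1],q[0],.01))
g=cv2.cvtColor(ct['pixels'],cv2.COLOR_RGB2GRAY)[150:178,255:282].astype(float)
w=np.clip(g.mean()*.75-g,0,None);yy,xx=np.mgrid[150:178,255:282]
u,v=(w*xx).sum()/w.sum(),(w*yy).sum()/w.sum();print('dark centroid',u,v,ray(ct,u,v,.01))
E
python3 fit.py
```

```text
ho_t [ 0.5088 -0.1972] -3.71 [[0.0, 0.2], [-0.3, 0.2], [-0.1, -0.0], [0.3, -0.4], [0.1, 0.1]]
ho_s [ 0.5095 -0.1955] -4.0 [[-0.4, -0.4], [-0.1, -0.1], [0.3, -0.2], [0.2, 0.7]]
ho [ 0.5089 -0.1968] -3.74 [[-0.2, 0.1], [-0.5, 0.2], [-0.3, -0.1], [0.1, -0.5], [-0.1, -0.0], [-0.5, -0.8], [0.0, -0.6], [0.1, -0.8], [0.1, 0.2]]
so_t [ 0.5059 -0.0445] -6.04 [[0.3, 0.1], [-0.1, -0.3], [0.1, 0.1], [-0.3, 0.1]]
so_s [ 0.5066 -0.0434] -6.44 [[-0.4, -0.6], [-0.1, 0.6], [0.6, -0.3]]
so [ 0.5062 -0.0442] -6.16 [[0.2, -0.1], [-0.3, -0.3], [-0.2, -0.0], [-0.5, -0.1], [-0.5, -0.8], [0.0, 0.1], [0.5, -0.9]]
st_t [ 0.4981 -0.1254] 3.77 [[-0.2, -0.4], [0.2, -0.5], [1.0, 0.4], [-1.1, 0.4]]
st_s [ 0.501  -0.1202] 3.47 [[-0.3, -1.3], [-1.5, -0.4], [3.7, 1.3]]
st [ 0.4986 -0.124 ] 3.55 [[-0.8, -1.0], [-0.4, -0.5], [0.1, 0.4], [-2.0, -0.2], [-0.4, -4.2], [-1.2, -1.9], [3.0, -1.2]]
pin scene tip [ 0.64123653 -0.07101886  0.02      ] foot [ 0.64228366 -0.07131714  0.        ]
top pin mask centroid [267.30882353 163.44117647] [ 0.64166875 -0.07171501  0.01      ]
scene pin mask centroid [254.75280899 310.25842697] [ 0.64147972 -0.07195398  0.01      ]
dark centroid 267.811772312386 164.7377622201007 [ 0.639239   -0.07272455  0.01      ]
```

```bash
cat > mv.py <<'E'
from h import *
from scipy.spatial.transform import Rotation as Ro
import sys
def rot(yaw):
    a=np.radians(yaw);z=np.array([np.cos(a),np.sin(a),0]);x=np.array([0,0,-1.]);return np.column_stack([x,np.cross(z,x),z])
def row(p,yaw):
    s=read_state();R=np.array(s['tcp_rot']);d=R.T@(np.array(p)-s['position']);r=Ro.from_matrix(R.T@rot(yaw)).as_rotvec(degrees=True)
    return np.round(d,4).tolist(),np.round(r,2).tolist()
if __name__=='__main__':
    s=read_state();print(s['time_s'],np.round(s['position'],4),np.round(s['joint_positions'],1),s['opening'],np.round(s['force'],1))
    for a in sys.argv[1:]:
        v=[float(q) for q in a.split(',')];print(row(v[:3],v[3]))
E
python3 mv.py 0.5,0.2,0.27,36
```

```text
0.65 [0.1454 0.6079 0.2226] [ 66.3  30.2  82.1   0.   67.7 -10.2] 1.0004644078597265 [-0.4  0.  -0.4]
([-0.0474, -0.4398, -0.3142], [40.55, 0.0, -0.0])
```

Call:
{"op": "play_rows", "data": {
  "rows": [
    [[-0.047, 0, 0, 0, 0, 0, 0.087], [-0.047, -0.44, -0.314, 40.5, 0, 0, 0.05], [-0.047, -0.44, -0.314, 40.5, 0, 0, 0.05], [-0.047, -0.44, -0.314, 40.5, 0, 0, 0.05], [-0.047, -0.44, -0.314, 40.5, 0, 0, 0.05], [-0.047, -0.44, -0.314, 40.5, 0, 0, 0.05], [-0.047, -0.44, -0.314, 40.5, 0, 0, 0.05], [-0.047, -0.44, -0.314, 40.5, 0, 0, 0.05], [-0.047, -0.44, -0.314, 40.5, 0, 0, 0.05], [-0.047, -0.44, -0.314, 40.5, 0, 0, 0.05], [-0.047, -0.44, -0.314, 40.5, 0, 0, 0.05], [-0.047, -0.44, -0.314, 40.5, 0, 0, 0.05]]
  ]
}}

```text
time_s: 1.85
position: [0.5021, 0.1978, 0.2699]
tcp_rot: [[0.001, -0.587, 0.809], [-0.0, 0.809, 0.587], [-1.0, -0.001, 0.001]]
force: [0.6, 1.2, 0.7]
opening: 0.575
```

```bash
python3 mv.py 0.458,-0.194,0.17,-3.7
```

```text
1.85 [0.5021 0.1978 0.2699] [  9.6  20.4  91.1  -0.   68.4 -26.3] 0.5752918336552898 [0.6 1.2 0.7]
([0.0998, -0.2911, -0.2658], [39.66, 0.07, 0.03])
```

Call:
{"op": "play_rows", "data": {
  "rows": [
    [[0.1, -0.291, -0.266, 39.6, 0, 0, 0.05], [0.1, -0.291, -0.266, 39.6, 0, 0, 0.05], [0.1, -0.291, -0.266, 39.6, 0, 0, 0.05], [0.1, -0.291, -0.266, 39.6, 0, 0, 0.05], [0.1, -0.291, -0.266, 39.6, 0, 0, 0.05], [0.1, -0.291, -0.266, 39.6, 0, 0, 0.05], [0.1, -0.291, -0.266, 39.6, 0, 0, 0.05], [0.1, -0.291, -0.266, 39.6, 0, 0, 0.05], [0.1, -0.291, -0.266, 39.6, 0, 0, 0.05], [0.1, -0.291, -0.266, 39.6, 0, 0, 0.05], [0.1, -0.291, -0.266, 39.6, 0, 0, 0.05]]
  ]
}}

```text
time_s: 2.95
position: [0.4562, -0.1908, 0.1697]
tcp_rot: [[-0.0, 0.062, 0.998], [0.001, 0.998, -0.062], [-1.0, 0.001, -0.0]]
force: [0.7, 0.6, -0.2]
opening: 0.57
```

```bash
python3 - <<'E'
from h import *
cap('wrist','wrist2')
E
python3 mv.py 0.458,-0.194,0.05,-3.7
```

```text
3.0 [ 0.4564 -0.1903  0.1698] [-35.6  24.7 103.7   0.   51.6 -32.2] 0.5745124109569952 [-0.7  0.4 -0.4]
([0.1198, -0.0036, 0.0019], [0.22, -0.01, -0.03])
```

View pics/wrist2.png

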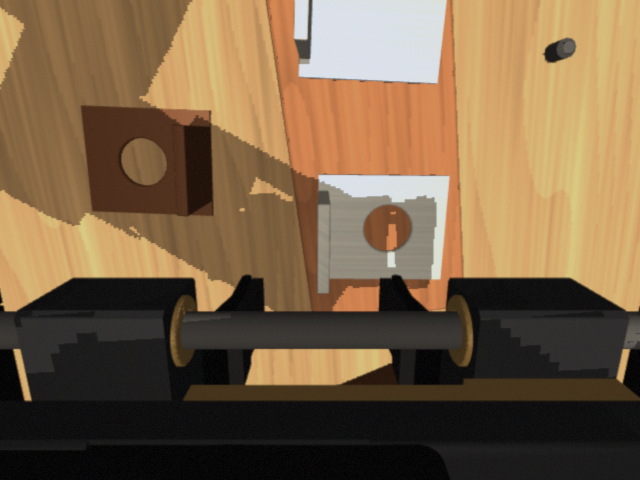

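The wrist picture shows the holed grey bracket's flange at column 323, midway between the fingers (250 and 395). The hole is at (387,228) and the pin at (567,47).

```bash
python3 - <<'E'
from h import *
c=load('wrist2')
print(ray(c,387,228,.0235),'pin tip',ray(c,567,46,.02),'flange top mid',ray(c,323,196,.085))
E
```

```text
[ 0.5084618  -0.19809955  0.0235    ] pin tip [ 0.64012324 -0.07315829  0.02      ] flange top mid [ 0.45972427 -0.15986867  0.085     ]
```

Call:
{"op": "play_rows", "data": {
  "rows": [
    [[0.04, -0.0035, 0.002, 0.2, 0, 0, 0.05], [0.08, -0.0035, 0.002, 0.2, 0, 0, 0.05], [0.11, -0.0035, 0.002, 0.2, 0, 0, 0.05], [0.12, -0.0035, 0.002, 0.2, 0, 0, 0.05], [0.12, -0.0035, 0.002, 0.2, 0, 0, 0.05], [0.12, -0.0035, 0.002, 0.2, 0, 0, 0.05]]
  ]
}}

```text
time_s: 3.6
position: [0.4591, -0.195, 0.0506]
tcp_rot: [[0.002, 0.064, 0.998], [-0.001, 0.998, -0.064], [-1.0, -0.001, 0.002]]
force: [0.3, 1.0, 0.6]
opening: 0.576
```

```bash
python3 mv.py 0.458,-0.194,0.05,-3.7
```

```text
3.6 [ 0.4591 -0.195   0.0506] [-35.9  37.2 107.9   0.   34.8 -32.2] 0.5761535124306287 [0.3 1.  0.6]
([0.0006, 0.001, -0.0012], [0.03, 0.09, 0.05])
```

Measurements agree, with all views within 2 mm. Now I close the gripper.

Call:
{"op": "play_rows", "data": {
  "rows": [
    [[0, 0, 0, 0, 0, 0, 0.02], [0, 0, 0, 0, 0, 0, 0], [0, 0, 0, 0, 0, 0, 0], [0, 0, 0, 0, 0, 0, 0], [0, 0, 0, 0, 0, 0, 0], [0, 0, 0, 0, 0, 0, 0], [0, 0, 0, 0, 0, 0, 0], [0, 0, 0, 0, 0, 0, 0]]
  ]
}}

```text
time_s: 4.4
position: [0.4581, -0.1954, 0.0496]
tcp_rot: [[-0.0, 0.066, 0.998], [0.0, 0.998, -0.066], [-1.0, 0.0, -0.0]]
force: [-1.6, -1.2, 1.7]
opening: 0.093
```

```bash
python3 mv.py 0.458,-0.194,0.05,-3.7
```

```text
4.4 [ 0.4581 -0.1954  0.0496] [-36.   37.3 108.   -0.   34.7 -32.2] 0.0931885018132611 [-1.6 -1.2  1.7]
([-0.0004, 0.0013, -0.0001], [-0.06, -0.02, -0.0])
```

```bash
python3 mv.py 0.4581,-.1954,.0575,-3.7 0.5908,-0.1954,.0575,-3.7 .5908,-.0763,.0575,3.6
```

```text
4.4 [ 0.4581 -0.1954  0.0496] [-36.   37.3 108.   -0.   34.7 -32.2] 0.0931885018132611 [-1.6 -1.2  1.7]
([-0.0079, -0.0, 0.0], [-0.06, -0.02, -0.0])
([-0.0079, 0.0087, 0.1325], [-0.06, -0.02, -0.0])
([-0.0079, 0.1275, 0.1247], [-7.36, -0.02, -0.0])
```

Call:
{"op": "play_rows", "data": {
  "rows": [
    [[-0.004, 0, 0, 0, 0, 0, 0], [-0.008, 0, 0, 0, 0, 0, 0], [-0.008, 0.0015, 0.02, 0, 0, 0, 0], [-0.008, 0.003, 0.04, 0, 0, 0, 0], [-0.008, 0.004, 0.06, 0, 0, 0, 0], [-0.008, 0.005, 0.08, 0, 0, 0, 0], [-0.008, 0.0065, 0.1, 0, 0, 0, 0], [-0.008, 0.008, 0.12, 0, 0, 0, 0], [-0.008, 0.0085, 0.1325, 0, 0, 0, 0], [-0.008, 0.0085, 0.1325, 0, 0, 0, 0]]
  ]
}}

```text
time_s: 5.4
position: [0.5929, -0.1958, 0.0578]
tcp_rot: [[0.002, 0.064, 0.998], [-0.001, 0.998, -0.064], [-1.0, -0.001, 0.002]]
force: [-0.8, 0.1, -2.0]
opening: 0.09
```

```bash
python3 - <<'E'
from h import *
cap('scene','scene3')
a=load('scene3')['pixels'][150:390,130:450,::-1]
cv2.imwrite('pics/cs3.png',cv2.resize(a,None,fx=2.5,fy=2.5))
E
python3 mv.py .5908,-.0763,.0575,3.6
```

```text
5.45 [ 0.5912 -0.1953  0.0575] [-28.6  42.4  89.4  -0.   48.3 -24.8] 0.09057593764556236 [ 0.1  0.5 -1.8]
([-0.0, 0.1188, -0.008], [-7.31, -0.01, 0.0])
```

View pics/cs3.png

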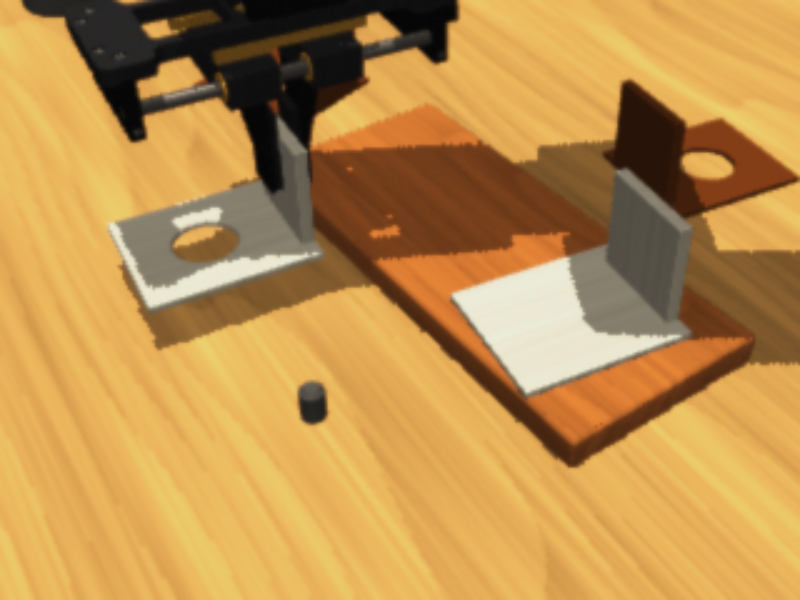

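The foot is off the step, level and low. Hole at crop (205,243), pin at (313,400). Next I move it left over the pin.

Call:
{"op": "play_rows", "data": {
  "rows": [
    [[0, 0.02, -0.001, -1, 0, 0, 0], [0, 0.04, -0.002, -2, 0, 0, 0], [0, 0.06, -0.004, -3.5, 0, 0, 0], [0, 0.08, -0.005, -5, 0, 0, 0], [0, 0.1, -0.007, -6.5, 0, 0, 0], [0, 0.112, -0.008, -7.3, 0, 0, 0], [0, 0.119, -0.008, -7.3, 0, 0, 0], [0, 0.119, -0.008, -7.3, 0, 0, 0], [0, 0.119, -0.008, -7.3, 0, 0, 0]]
  ]
}}

```text
time_s: 6.35
position: [0.5909, -0.0767, 0.0577]
tcp_rot: [[0.0, -0.062, 0.998], [-0.0, 0.998, 0.062], [-1.0, -0.0, 0.0]]
force: [0.3, 1.0, -1.1]
opening: 0.093
```

```bash
python3 - <<'E'
from h import *
cap('scene','scene4');cap('top','top4');cap('wrist','wrist4')
a=load('scene4')['pixels'][230:360,190:400,::-1]
b=load('top4')['pixels'][130:290,190:400,::-1]
cv2.imwrite('pics/cs4.png',cv2.resize(a,None,fx=3.8,fy=3.8,interpolation=cv2.INTER_CUBIC))
cv2.imwrite('pics/ct4.png',cv2.resize(b,None,fx=3.7,fy=3.7,interpolation=cv2.INTER_CUBIC))
E
python3 mv.py .5908,-.0763,.0575,3.6
```

```text
6.5 [ 0.5909 -0.0772  0.0576] [-18.2  40.9  93.4  -0.   45.6 -21.6] 0.09072981539344101 [-0.2  0.4 -2.3]
([0.0001, 0.0009, -0.0001], [-0.12, 0.02, 0.02])
```

View pics/cs4.png

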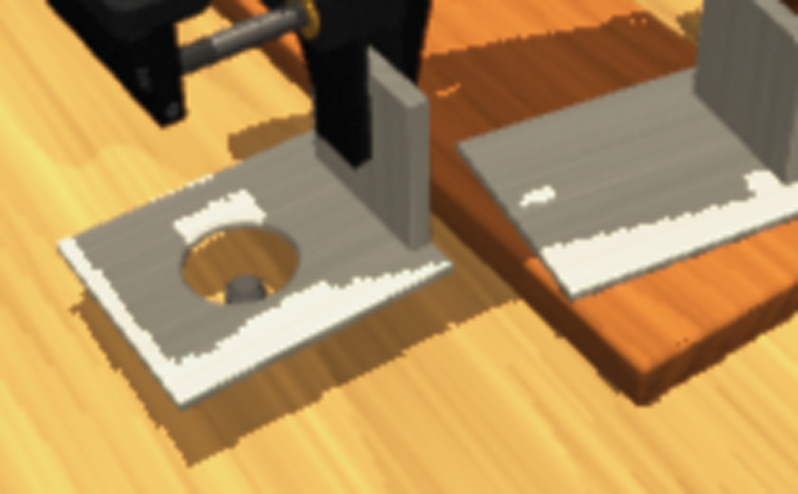

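View pics/ct4.png

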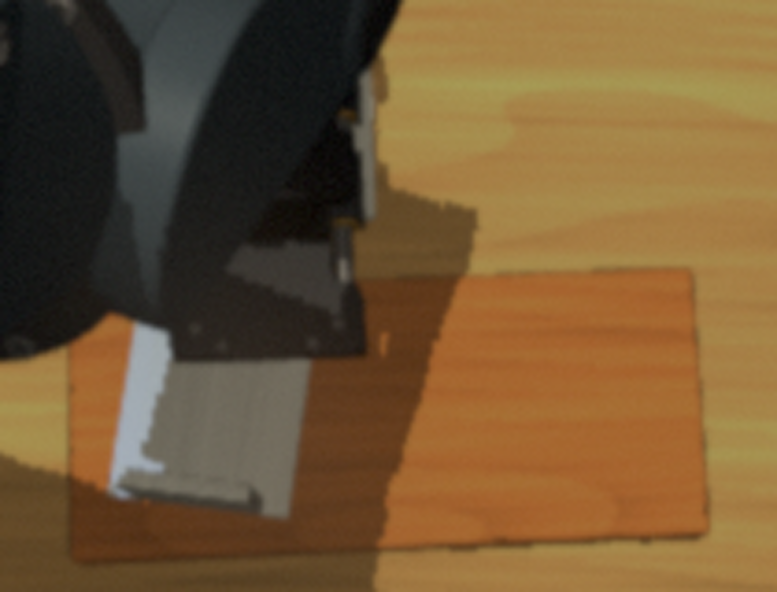

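View pics/wrist4.png

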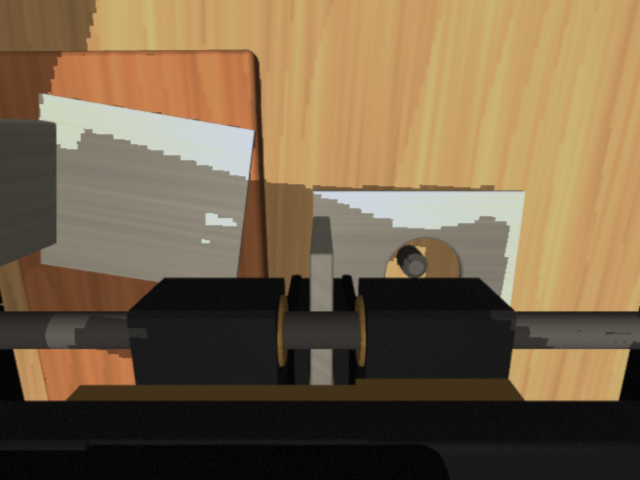

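Hole is at scene crop (240,263) with the pin tip showing inside it at (245,288). In the wrist view the hole centre is near (423,274) and the pin tip at (416,265). Measuring the offset.

```bash
python3 - <<'E'
from h import *
c=load('scene4');S=lambda u,v:((u+.5)/3.8-.5+190,(v+.5)/3.8-.5+230)
zt=.028+.004
for n,p in dict(hole=(240,264),FR=(64,245),FL=(182,402),RL=(452,266)).items(): print(n,ray(c,*S(*p),zt))
print('pin tip',S(245,290),'expected px of (.641,-.0718,.02)',proj(c,[.641,-.0718,.02]))
w=load('wrist4')
print('w hole',ray(w,423,274,zt-.001),'pin',ray(w,416,265,.02),'FLcorner',ray(w,313,191,zt), ray(w,524,191,zt))
E
```

```text
hole [ 0.64324139 -0.07015913  0.032     ]
FR [ 0.68795395 -0.10912847  0.032     ]
FL [ 0.68380473 -0.02725267  0.032     ]
RL [ 0.58578919 -0.03245392  0.032     ]
pin tip (254.10526315789474, 305.9473684210526) expected px of (.641,-.0718,.02) [[254.55404752 304.55032034]]
w hole [ 0.64215981 -0.07326259  0.031     ] pin [ 0.64106058 -0.0723218   0.02      ] FLcorner [ 0.58491013 -0.03481701  0.032     ] [ 0.68413267 -0.02881971  0.032     ]
```

The hole is within about 2 mm of the pin, and the margin is 12 mm. Lowering now.

Call:
{"op": "play_rows", "data": {
  "rows": [
    [[0.005, 0, -0.001, 0, 0, 0, 0], [0.01, 0, -0.001, 0, 0, 0, 0], [0.015, 0, -0.001, 0, 0, 0, 0], [0.02, 0, -0.001, 0, 0, 0, 0], [0.024, 0, -0.001, 0, 0, 0, 0], [0.027, 0, -0.001, 0, 0, 0, 0], [0.027, 0, -0.001, 0, 0, 0, 0], [0.027, 0, -0.001, 0, 0, 0, 0]]
  ]
}}

```text
time_s: 7.3
position: [0.5898, -0.0763, 0.0305]
tcp_rot: [[0.0, -0.062, 0.998], [-0.0, 0.998, 0.062], [-1.0, -0.0, 0.0]]
force: [0.2, 0.4, -1.8]
opening: 0.086
```

```bash
python3 - <<'E'
from h import *
cap('scene','scene5')
a=load('scene5')['pixels'][230:360,190:400,::-1]
cv2.imwrite('pics/cs5.png',cv2.resize(a,None,fx=3.8,fy=3.8,interpolation=cv2.INTER_CUBIC))
E
python3 mv.py .5908,-.0763,.0575,3.6
```

```text
7.35 [ 0.5899 -0.0763  0.0307] [-18.1  43.3  94.1  -0.   42.5 -21.7] 0.09458086934349967 [-0.3  0.  -1.3]
([-0.0268, -0.0, 0.0009], [-0.04, 0.01, 0.01])
```

View pics/cs5.png

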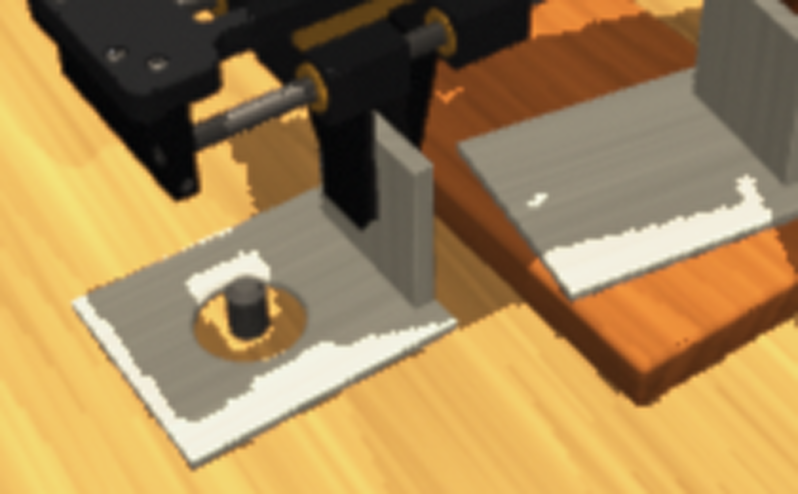

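The pin stands in the hole, with its foot near (250,330) in the crop, and the foot is about 1 mm above the shelf. I release and then raise the arm.

Call:
{"op": "play_rows", "data": {
  "rows": [
    [[0, 0, 0, 0, 0, 0, 0.015], [0, 0, 0, 0, 0, 0, 0.025], [0, 0, 0, 0, 0, 0, 0.035], [0, 0, 0, 0, 0, 0, 0.035], [-0.02, 0, 0, 0, 0, 0, 0.035], [-0.05, 0, 0, 0, 0, 0, 0.035], [-0.1, 0, 0, 0, 0, 0, 0.035], [-0.15, 0, 0, 0, 0, 0, 0.035], [-0.2, 0, 0, 0, 0, 0, 0.035], [-0.2, 0, 0, 0, 0, 0, 0.035], [-0.2, 0, 0, 0, 0, 0, 0.035]]
  ]
}}

```text
time_s: 8.45
position: [0.5903, -0.0765, 0.2323]
tcp_rot: [[0.003, -0.062, 0.998], [-0.001, 0.998, 0.062], [-1.0, -0.001, 0.003]]
force: [0.4, -0.2, -0.7]
opening: 0.403
```

```bash
python3 - <<'E'
from h import *
cap('scene','scene6')
a=load('scene6')['pixels'][190:360,190:440,::-1]
cv2.imwrite('pics/cs6.png',cv2.resize(a,None,fx=3.2,fy=3.2,interpolation=cv2.INTER_CUBIC))
E
python3 mv.py .5908,-.0763,.0575,3.6
```

```text
8.5 [ 0.5891 -0.0761  0.2303] [-18.1  27.3  86.2  -0.   66.6 -21.7] 0.4013121565997019 [-0.3  0.4 -0.7]
([0.1728, -0.0003, 0.0018], [-0.05, -0.04, -0.01])
```

View pics/cs6.png

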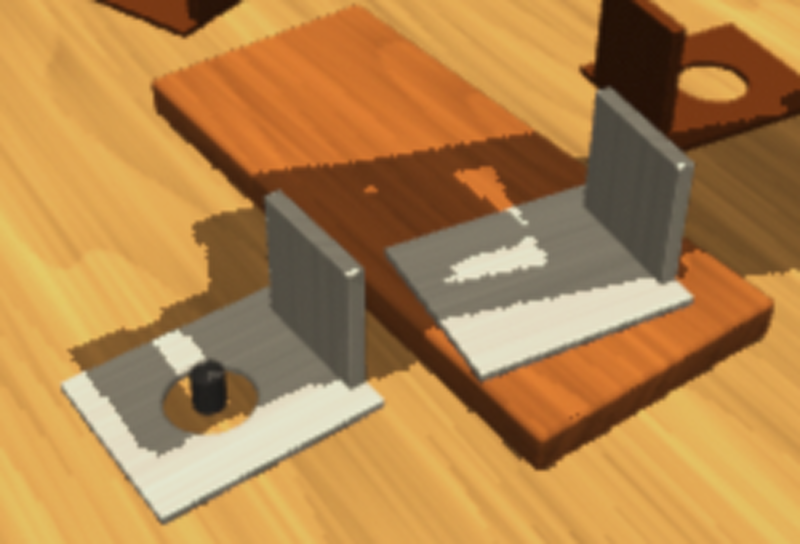

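Bracket flat around the pin (hole centre about (210,402), pin foot about (209,408)), flange free of the gripper. A quick numeric check, then I hand in.

```bash
python3 - <<'E'
from h import *
c=load('scene6');S=lambda u,v:((u+.5)/3.2-.5+190,(v+.5)/3.2-.5+190)
for n,p,z in (('hole',(210,401),.004),('FR',(63,386),.004),('FL',(164,520),.004),('RL',(383,402),.004),('pintip',(208,370),.02),('soFR',(388,251),.024),('soFL',(484,376),.024),('soRL',(692,297),.024)): print(n,ray(c,*S(*p),z).round(4))
o=load('scene1');q=lambda u,v:((u+.5)/3-.5+190,(v+.5)/3-.5+150)
for p in((363,356),(452,472),(650,402)): print('solid before',ray(o,*q(*p),.024).round(4))
print(hand_in())
E
```

```text
hole [ 0.6424 -0.0697  0.004 ]
FR [ 0.6884 -0.1087  0.004 ]
FL [ 0.6832 -0.0258  0.004 ]
RL [ 0.5848 -0.0323  0.004 ]
pintip [ 0.6415 -0.0706  0.02  ]
soFR [ 0.5463 -0.0891  0.024 ]
soFL [ 0.5549 -0.0068  0.024 ]
soRL [0.4566 0.0024 0.024 ]
solid before [ 0.5468 -0.0889  0.024 ]
solid before [ 0.5553 -0.0074  0.024 ]
solid before [0.4577 0.0045 0.024 ]
the job is handed in; nothing more can be done
None
```

The holed grey bracket is now on the shelf with its foot flat around the pin. The gripper has let go and is about 0.2 m above it, and the job is handed in at 8.5 s of the 32 s allowed.

I gripped the bracket by its flange and carried it about 8 mm above the step, first forward off the step and then left over the pin. I lowered it to about 1 mm above the shelf before opening the gripper.

Last checks:
- **Hole on pin:** the hole centre measures about 1–2 mm from the pin's axis, against a limit of 14 mm.
- **Foot flat:** taken at shelf height, the corners of the foot give an 83 mm front edge and a 99 mm side (true 84 and 100 mm). I did not measure the tilt directly.
- **Solid bracket:** its corners measure within about 2.5 mm of where they started, which is within reading error.
- **Network detection:** in the first top view it labelled only the two brown look-alikes as the holed bracket, so I chose by colour and hole in the close crop. No other check failed or disagreed.

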